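# Free the bayonet cap of the battery tube

### The arm

A 6-joint arm with a two-finger parallel gripper is mounted at the origin on the work surface. World frame = base frame: x ahead of the robot, y to its left, z up, the work surface at z = 0. Lengths are in mm, angles in rad, forces in N, time in s.
With the tool pointing down it reaches from about 325 to 775 mm from the base axis. Payload 9.3 kg.
Tool frame: the origin (TCP) lies between the finger pads; the fingertips stand 22 mm ahead of it and the grasp point (between the pads) lies 3 mm ahead of it; z points along the fingers, y is the line along which they close (so a half turn about z gives the same grasp; the last joint's range is limited). The gripper opens to 85 mm and grips with 20 to 120 N. Pads are 22 mm wide; open, the fingers measure 114 mm over their backs; the gripper's body (76 mm by 85 mm) begins 54 mm behind the grasp point. The pads swing forward as they close: fully open they stand 13 mm farther back than shut.
Start: joints at [-1.26, 0.259, 0.021, 1.334, 0, 1.418], TCP at [246.036, -491.898, 253.279] pointing down, gripper open.
Joint ranges: [-3.04, 3.04], [-0.91, 1.82], [-1.04, 1.36], [-1.92, 1.95], [-1.52, 1.45], [-3.14, 3.14]. Speed limits (rad/s): [2.22, 2.22, 2.79, 3.14, 3.14, 3.14].

### API

Orientations are given as a unit quaternion [x, y, z, w].
In Python, from plant import * gives the robot as it stands.
- The arm moves only by the tool jog_arm, never from a script. Its argument "plan" is a list that holds one entry, the list of rows, each a list of 7 numbers: the turn, a rotation vector about the tool's x, y, z normalised to -1 to 1, where 1 is 4 degrees, then the shift along the tool's x, y, z normalised to -1 to 1, where 1 is 300 mm, then the gripper's target within -1 to 1 (shut at 1, half-way at 0, fully open at -1). In form: [[[ax, ay, az, x, y, z, fingers], ...]]. A call has 1 to 12 rows; each row shifts and turns the commanded pose from where the row before left it, along the tool's axes as they then stand; what a row does not reach is not made up. A row lasts 1/12 s, in which the tool goes at most 41.7 mm and 7.16 degrees, less where a joint would pass 70% of its speed; a pose out of reach is approached as far as the arm can. A call with a number of a shift or a turn outside -1 to 1 is refused whole. A call with a gripper value outside its range is refused whole. The fingers move at their own pace and stop on an object; "newtons" is the grip in N (left out, the last holds). Time passes only in rows, so rows that do not move let the fingers close. It gives the time, the measured TCP pose, the force, the opening and the grip force at its end, in the units of the state.
- observe(): the state, without advancing time (a new reading comes with each control period).
- get_image(name): name is "side" or "top"; returns a dict with "frame" (384x512x3 uint8, red, green, blue), "camera_matrix" (3x3 intrinsics, pixels), "dist_coeffs" ([k1, k2, p1, p2, k3] as OpenCV has them; the pictures are not rectified), "xyz" and "rotation" of the camera in the world. Camera axes: x right, y down, z forward; pixel columns grow to the right and rows downward; lengths in mm; the calibration is good to about 2 mm. A picture is of the moment at which its call begins. There is no depth.
- hand_in(): hands the job in; it is judged then, once.
The state is a dict: "time_s": time; "joint_positions": joint angles; "dq": joint speeds; "effort": joint torques, N m; "eef_pos": TCP position; "tool_rot": TCP orientation; "ft_force": force on the tool from outside, world axes, zero at the start; "wrist_torque": the same for the moment, N m; "width": finger opening in mm; "grip_force": force on a finger pad.
Only numpy, scipy, OpenCV 4.12 (cv2) and the standard library are available. Lean on these libraries where they do the work, as an engineer would, in place of code of your own. Each camera call takes 0.05 s, during which the arm holds its last target. There are 200 camera calls.

### The job

Open the battery tube on the experiment board so that its cell can be changed: push the grey winged cap down against its spring, twist it anticlockwise until it comes up against its stop, and lift it out without straining it. Then set the cap gently, wing up, into the wide well of the wooden block, fully down, and let go, leaving the other things where they are.

Things in the scene. Friction and masses are not known exactly. Their poses are not given: they have to be found in the camera images.
- cap: Round grey bayonet cap on the tube, about 60 g. Origin: centre of its flange's underside, z up. Flange 48 mm across, 5 mm thick (z 0 to 5). Locked, the underside stands 9 mm above the tube's mouth. Cap and tube must never press on each other with more than 45 N, all contact forces added up, spring included (mind pressing it solid, pulling while caught, twisting hard on the stop).
- cap_wing (a point): Middle of the cap's wing grip: 40 mm long (along the cap's x), 12 mm thick (along y), 24 mm high, z 5 to 29 mm above the flange's underside; this point is at z 17. Take it across its thickness from above, fingertips a few mm clear of the flange.
- cap_foot (a point): Centre of the stem's foot, 22 mm below the flange's underside. Steel stem 18 mm across; at its foot two lugs along the cap's x (in line with the wing), 32 mm tip to tip, 5 mm wide, 5 mm high.
- tube_mouth (a point): Centre of the tube's mouth, on its vertical axis, 110 mm above the table. A spring in the tube pushes the cap up: about 7 N when locked, 0.6 N more per mm pressed. Press it 4 mm to clear the catch; it goes solid at 7.5 mm (about 11.5 N). Keep it pressed 5 to 7 mm while turning.
- tube_catch (a point): On the tube's axis 8 mm below the mouth: underside of the catch plate. Pressed, the cap turns anticlockwise from above by 0.7 to 1.6 rad, differently each time, unseen, until the lugs meet a stop: the turning moment, small before, rises steeply (0.1 N m is plenty). There the lugs stand under the exit slots: ease off 0.05 rad and lift straight out by 30 mm, no turning.
- holder: Beige grid experiment board 180 x 180 x 20 mm, fixed to the table, origin at the centre of its underside. The upright black battery tube, 44 mm across, stands at its centre with its mouth 110 mm above the table; a small lamp holder (79 mm high) stands at x 58, y 55 mm. A loose grey bridge lies near its corner.
- block: Wooden parts block 150 x 90 x 40 mm, fixed to the table, origin at the centre of its underside, long side along its x. Two round wells 30 mm deep in its top: the wide one, 40 mm, at x -30 mm, and a narrow one, 20 mm, at x 35 mm.
- wide_well (a point): Centre of the wide well's mouth at the block's top, 40 mm above the table. The cap's stem and lugs go into the well with 4 mm to spare all round and its flange then rests on the block's top (cap origin at this point).
- bridge: Loose grey bridge plug 40 x 18 x 18 mm lying on the board; to be left alone. Origin: centre of its underside.
- weight: Loose dark steel disc, 60 mm across, 16 mm high, between board and block; to be left alone. Origin: centre of its underside.
- spare_lamp: Loose spare lamp, 26 mm across, 43 mm high, standing between board and block; to be left alone. Origin: centre of its underside.
There are look-alikes about, which are no part of the job. Leave any red look-alike of the block alone.

How it is judged:
By the outcome, as a careful person would: the job done as asked, in the order asked, and still so for the second after the job is handed in, with the robot touching nothing.
It also fails if it takes over 72 s, if anything falls off the work surface, if the arm or the gripper's body presses on something with over 40 N, if the wrist force passes 120 N, or if a joint passes its speed limit or range.

## Working session

There is one attempt and no reset: what is moved stays moved. The work goes in short steps, Python scripts to look and compute and a tool call to move; the robot and the scene stay as the last step left them, time stands still between calls to the robot, and variables do not carry over. Pictures are saved under pics/ and viewed, at most 10 in all, crops included, and the job is handed in when it is done.

Besides the shell and the picture viewer there is one more tool, called in YAML: its name, and indented under it one key for each argument. jog_arm: Moves the arm, as the interface text tells. Its arguments: {"type":"object","properties":{"plan":{"type":"array"},"newtons":{"type":"number"}},"required":["plan"]}

```bash
mkdir -p pics; cat > h.py <<'E'
from plant import *
import numpy as np, cv2
def save(name,fn):
    d=get_image(name); cv2.imwrite(fn,cv2.cvtColor(d["frame"],cv2.COLOR_RGB2BGR)); return d
def ray(d,uv):
    p=cv2.undistortPoints(np.array([[uv]],float),np.array(d["camera_matrix"]),np.array(d["dist_coeffs"]))[0,0]
    return np.array(d["xyz"],float),np.array(d["rotation"])@np.array([p[0],p[1],1])
def onz(d,uv,z):
    o,r=ray(d,uv); return o+r*(z-o[2])/r[2]
def proj(d,P):
    R=np.array(d["rotation"]); t=-R.T@np.array(d["xyz"],float)
    return cv2.projectPoints(np.array(P,float).reshape(-1,1,3),cv2.Rodrigues(R.T)[0],t,np.array(d["camera_matrix"]),np.array(d["dist_coeffs"]))[0][:,0]
E
python3 - <<'E'
from h import *
import pickle
o=observe();print(o)
D={}
for n in("top","side"):
    D[n]=save(n,f"pics/{n}0.png");print(n,D[n]["xyz"],np.round(D[n]["rotation"],3).tolist(),D[n]["camera_matrix"],D[n]["dist_coeffs"])
pickle.dump(D,open("d0.pkl","wb"))
E
```

```text
{'time_s': 0.0, 'joint_positions': array([-1.25964430e+00,  2.59198389e-01,  2.07397625e-02,  1.33367360e+00,
        2.03007591e-06,  1.41820398e+00]), 'dq': array([ 0.00199574,  0.00127087,  0.00145303, -0.00129971, -0.00076009,
        0.00051402]), 'effort': array([-1.77581915e-03, -5.55646348e+01,  3.44521523e+01,  1.36686210e-02,
       -1.51783729e-04,  1.65032685e-05]), 'eef_pos': array([ 245.93761599, -491.67002722,  252.65411215]), 'tool_rot': array([ 9.73237656e-01,  2.29799956e-01, -5.18874541e-05, -6.65929689e-04]), 'ft_force': array([ 0.44744908, -0.80919639, -0.09485115]), 'wrist_torque': array([0.00875629, 0.01106546, 0.00848493]), 'grip_force': 0.0, 'width': 85.32365905515323}
top [355.58019372  34.36419712 855.62826273] [-0.662, 0.743, -0.076, 0.067] [[450.54901686   0.         253.88715015]
 [  0.         450.54901686 185.03196739]
 [  0.           0.           1.        ]] [-0.1284393  0.         0.         0.         0.       ]
side [186.30909286 570.25294701 626.9039966 ] [-0.241, 0.876, -0.405, 0.107] [[459.93693537   0.         257.26838444]
 [  0.         459.93693537 193.21889801]
 [  0.           0.           1.        ]] [-0.00722596  0.          0.          0.          0.        ]
```

View pics/top0.png

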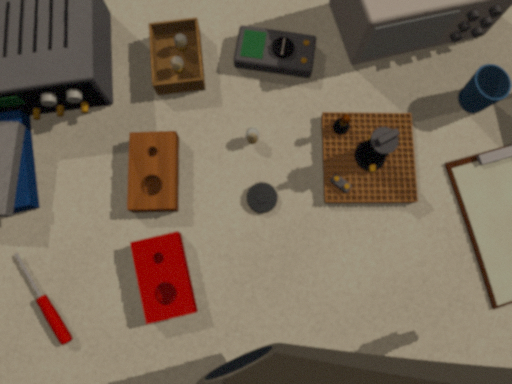

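View pics/side0.png

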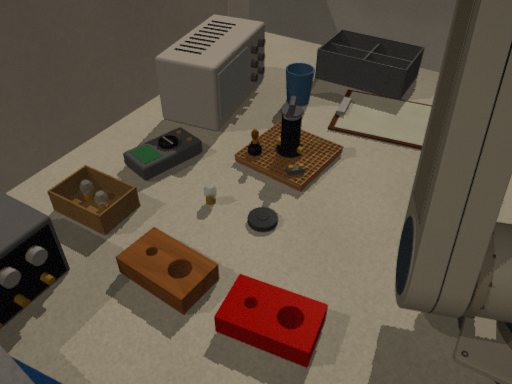

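Top view: the brown block is at about (153,171) with its wide well at (151,184) and narrow well at (152,152). The board is at (368,158), the grey cap at (384,141), the weight at (262,198) and the spare lamp at (252,136).

Possible confusions:
- **Block:** brown (153,171) or red (164,278). I choose brown.
- **Well:** wide (151,184) or narrow (152,152). I choose wide.
- **Cap:** winged cap (384,141), bridge (341,185) or lamp holder (341,125). I choose the winged cap.

I'll check the cap in one close crop.

```bash
sed -i 's/^import numpy as np, cv2/import numpy as np, cv2\nfrom scipy.spatial.transform import Rotation as Ro/; s/np.array(d\["rotation"\])/Ro.from_quat(d["rotation"]).as_matrix()/' h.py
python3 - <<'E'
from h import *
import pickle
D=pickle.load(open("d0.pkl","rb"))
t,s=D["top"],D["side"]
a=t["frame"][105:210,315:420]; b=s["frame"][85:190,232:346]
A=cv2.resize(a,None,fx=5,fy=5,interpolation=2)[:570,:];B=cv2.resize(b,(270,525))
B=cv2.resize(s["frame"][88:141,262:318],None,fx=5,fy=5,interpolation=2); 
out=np.zeros((525,525+280,3),np.uint8)[:,:800];out[:,:525]=A;out[:265,525:]=B[:, :275]
cv2.imwrite("pics/crop.png",out[...,::-1])
# board & block by colour
for d,n in((t,"top"),(s,"side")):
    hsv=cv2.cvtColor(d["frame"],cv2.COLOR_RGB2HSV)
    m=cv2.inRange(hsv,(5,110,50),(20,255,255)); m=cv2.morphologyEx(m,cv2.MORPH_CLOSE,np.ones((5,5)))
    for c in cv2.findContours(m,cv2.RETR_EXTERNAL,2)[0]:
        if cv2.contourArea(c)>1500:
            r=cv2.minAreaRect(c);bx=cv2.boxPoints(r)
            print(n,cv2.contourArea(c),np.round(r[0]),np.round(bx).tolist())
            if n=="top":
              for z in(20,40):print(z,[np.round(onz(d,p,z)[:2]).tolist() for p in bx])
    # dark wells
    g=cv2.inRange(hsv,(0,0,0),(180,255,90))
    if n=="top":
        sub=g[130:215,128:180]
        for c in cv2.findContours(sub,cv2.RETR_LIST,2)[0]:
            if cv2.contourArea(c)>20:
                e=cv2.minEnclosingCircle(c);u=(e[0][0]+128,e[0][1]+130);print("well",u,e[1],onz(d,u,40))
E
```

```text
top 3887.0 [152. 171.] [[127.0, 211.0], [128.0, 130.0], [178.0, 131.0], [177.0, 212.0]]
20 [[504.0, 259.0], [664.0, 248.0], [650.0, 149.0], [492.0, 164.0]]
40 [[500.0, 254.0], [656.0, 243.0], [643.0, 146.0], [489.0, 160.0]]
top 8046.5 [369. 157.] [[321.0, 113.0], [416.0, 112.0], [417.0, 202.0], [322.0, 203.0]]
20 [[655.0, -134.0], [638.0, -325.0], [458.0, -292.0], [477.0, -110.0]]
40 [[648.0, -130.0], [631.0, -316.0], [455.0, -284.0], [474.0, -106.0]]
top 3514.0 [175.  56.] [[146.0, 22.0], [198.0, 18.0], [204.0, 90.0], [153.0, 95.0]]
20 [[899.0, 200.0], [896.0, 90.0], [730.0, 90.0], [732.0, 194.0]]
40 [[886.0, 196.0], [883.0, 89.0], [721.0, 89.0], [723.0, 190.0]]
well (153.0, 209.5) 24.005306243896484 [497.66727405 204.27345949  40.        ]
well (151.5, 184.5) 10.12432861328125 [544.89256929 203.76436849  40.        ]
well (152.0, 151.0) 5.000100135803223 [609.41632303 198.53051166  40.        ]
side 4972.5 [167. 267.] [[110.0, 265.0], [144.0, 214.0], [225.0, 268.0], [191.0, 319.0]]
side 3815.5 [ 94. 198.] [[42.0, 203.0], [67.0, 153.0], [146.0, 192.0], [120.0, 243.0]]
side 3514.0 [288. 153.] [[232.0, 160.0], [257.0, 107.0], [343.0, 146.0], [319.0, 200.0]]
```

View pics/crop.png

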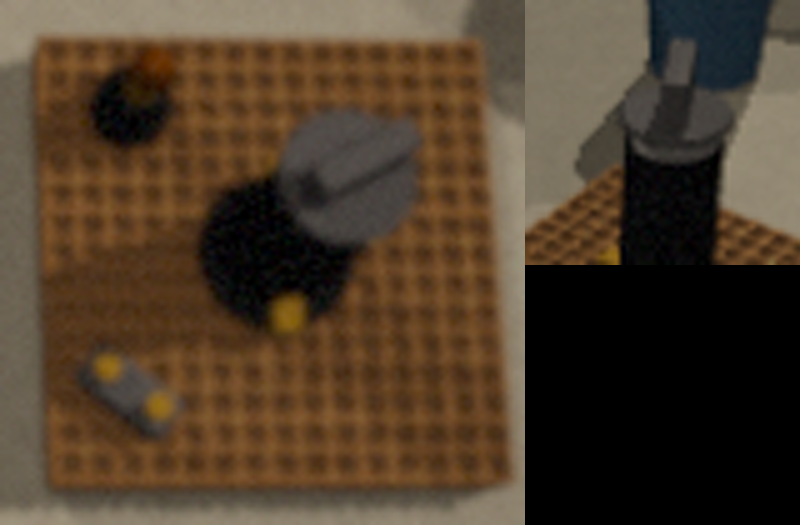

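```bash
python3 - <<'E'
from h import *
import pickle
D=pickle.load(open("d0.pkl","rb"));t,s=D["top"],D["side"]
tc=lambda x,y:(315+x/5-.4,105+y/5-.4); sc=lambda x,y:(262+(x-525)/5-.4,88+y/5-.4)
print("flange top z124 top",onz(t,tc(349,176),124)," side",onz(s,sc(679,112),124))
for a in((322,182),(410,132)):print("wing end z148",onz(t,tc(*a),148))
print("wing side top",onz(s,sc(683,42),148))
# board centre from side & top corners at z20
for c in((36,40),(482,40),(510,485),(52,487)):print(np.round(onz(t,tc(*c),20),1))
o=observe();print(Ro.from_quat(o["tool_rot"]).as_matrix().round(3).tolist())
# triangulate flange centre
def tri(u,v):
    o1,r1=ray(t,u);o2,r2=ray(s,v)
    k=np.linalg.lstsq(np.c_[r1,-r2],o2-o1,rcond=None)[0];return o1+r1*k[0],o2+r2*k[1]
print(tri(tc(349,176),sc(679,112)))
E
```

```text
flange top z124 top [ 558.14524735 -214.76090045  124.        ]  side [ 556.439868   -213.38304085  124.        ]
wing end z148 [ 550.42288939 -197.11617289  148.        ]
wing end z148 [ 564.45223965 -230.14704318  148.        ]
wing side top [ 564.05570423 -228.89148573  148.        ]
[ 655.8 -135.5   20. ]
[ 637.3 -314.9   20. ]
[ 458.6 -291.4   20. ]
[ 478.5 -115.4   20. ]
[[0.894, 0.447, -0.0], [0.447, -0.894, 0.001], [0.0, -0.001, -1.0]]
(array([ 558.49226278, -215.18767817,  122.74664316]), array([ 557.47364123, -215.57173189,  122.59539188]))
```

jog_arm:
  plan:
    - [[0,0,0,0.122,-0.033,0,-1],[0,0,0,0.122,-0.033,0,-1],[0,0,0,0.122,-0.033,0,-1],[0,0,0,0.122,-0.033,0,-1],[0,0,0,0.122,-0.033,0,-1],[0,0,0,0.122,-0.033,0,-1],[0,0,0,0.122,-0.033,0,-1],[0,0,0,0.122,-0.033,0,-1],[0,0,0,0.122,-0.033,0,-1],[0,0,0,0.122,-0.033,0,-1],[0,0,0,0.122,-0.033,0,-1],[0,0,-1,0,0,0,-1]]

```text
time_s: 1.1
eef_pos: [561.0, -210.1, 252.3]
tool_rot: [0.964, 0.265, 0.0, -0.001]
ft_force: [-1.7, -0.1, -0.0]
width: 85.1
grip_force: 0.0
```

jog_arm:
  plan:
    - [[0,0,-1,0,0,0,-1],[0,0,-1,0,0,0,-1],[0,0,-1,0,0,0,-1],[0,0,-1,0,0,0,-1],[0,0,-1,0,0,0,-1],[0,0,-1,0,0,0,-1],[0,0,-1,0,0,0,-1],[0,0,-1,0,0,0,-1],[0,0,-1,0,0,0,-1],[0,0,-1,0,0,0,-1],[0,0,-1,0,0,0,-1],[0,0,-1,0,0,0,-1]]

```text
time_s: 2.1
eef_pos: [557.3, -214.3, 252.8]
tool_rot: [0.773, 0.635, -0.0, -0.0]
ft_force: [-0.4, 0.1, -0.8]
width: 85.0
grip_force: 0.0
```

jog_arm:
  plan:
    - [[0,0,-1,0,0,0,-1],[0,0,-1,0,0,0,-1],[0,0,-1,0,0,0,-1],[0,0,-1,0,0,0,-1],[0,0,-1,0,0,0,-1],[0,0,-1,0,0,0,-1],[0,0,-1,0,0,0,-1],[0,0,-1,0,0,0,-1],[0,0,0,0,0,0.06,-0.3],[0,0,0,0,0,0.06,-0.3],[0,0,0,0,0,0,-0.3],[0,0,0,0,0,0,-0.3]]

```text
time_s: 3.1
eef_pos: [556.9, -214.1, 216.6]
tool_rot: [0.569, 0.822, -0.0, -0.001]
ft_force: [-0.8, -0.9, -0.0]
width: 55.8
grip_force: 0.0
```

```bash
python3 - <<'E'
from h import *
import pickle
t=get_image("top");s=get_image("side");pickle.dump((t,s),open("d1.pkl","wb"))
a=cv2.resize(t["frame"][100:170,340:430],None,fx=5,fy=5,interpolation=2)
b=cv2.resize(s["frame"][60:150,255:335],None,fx=4.3,fy=4.3,interpolation=2)
out=np.zeros((400,800,3),np.uint8);out[:350,:450]=a;out[:b.shape[0],456:456+b.shape[1]]=b[:400]
cv2.imwrite("pics/close1.png",out[...,::-1])
E
```

```text
(no output)
```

View pics/close1.png

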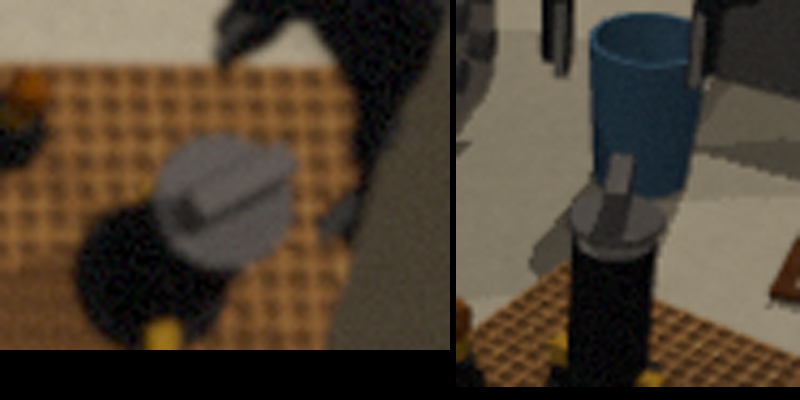

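The two fingertips straddle the wing: in the top crop they are at (228,50) and (335,225), with the flange centre at (224,202). In the side crop they are at (562,72) and (697,85), with the cap flange at (617,218). I'll compare the finger midpoint with the measured TCP to check the calibration bias.

```bash
python3 - <<'E'
from h import *
import pickle
t,s=pickle.load(open("d1.pkl","rb"))
tc=lambda x,y:(340+x/5-.4,100+y/5-.4); sc=lambda x,y:(255+(x-456)/4.3-.4,60+y/4.3-.4)
o=observe();R=Ro.from_quat(o["tool_rot"]).as_matrix();print(o["eef_pos"],o["wrist_torque"],o["joint_positions"],o["width"])
for sg in(1,-1):
  P=o["eef_pos"]+R@np.array([0,sg*28,18]);p=proj(t,P)[0];q=proj(s,P)[0]
  print("tip exp top crop",(p-[339.6,99.6])*5,"side",(q-[254.6,59.6])*4.3+[456,0])
print("flange",onz(t,tc(224,202),124),onz(s,sc(617,216),124))
# wing edges: lighter top strip ends
a,b=onz(t,tc(192,200),148),onz(t,tc(280,152),148);print(a,b,np.degrees(np.arctan2(*(a-b)[1::-1])))
# dark lower side edge of wing on flange at z124
a,b=onz(t,tc(205,227),124),onz(t,tc(292,180),124);print(a,b,np.degrees(np.arctan2(*(a-b)[1::-1])))
for z,x0,x1 in((124,-20,20),(148,-20,20)):
  for w in(113,118):
    e=np.array([np.cos(np.radians(w)),np.sin(np.radians(w)),0]);n=np.array([-e[1],e[0],0])
    print(z,w,[((proj(t,np.array([557.5,-214.5,z])+e*x+n*y)[0]-[339.6,99.6])*5).round().tolist() for x in(20,-20) for y in(6,-6)])
E
```

```text
[ 557.64953255 -214.55330403  218.12198273] [0.02906974 0.05158586 0.02054072] [-5.07647622e-01  3.50703902e-01  6.51530239e-02  1.28452642e+00
 -3.62846754e-05  7.04129010e-01] 55.37639715055562
tip exp top crop [246.15204145  53.52645149] side [568.01550082  68.61753821]
tip exp top crop [338.01664827 206.76029497] side [685.8111341   78.96856746]
flange [ 557.79174791 -214.69618899  124.        ] [ 557.41568125 -213.60731176  124.        ]
[ 552.99347336 -195.86352972  148.        ] [ 566.36026472 -228.76857717  148.        ] 112.10812687429829
[ 549.69056495 -206.48012954  124.        ] [ 563.07279752 -240.01983922  124.        ] 111.75183510460569
124 113 [[185.0, 245.0], [166.0, 215.0], [280.0, 190.0], [262.0, 161.0]]
124 118 [[189.0, 248.0], [168.0, 220.0], [279.0, 186.0], [257.0, 158.0]]
148 113 [[204.0, 225.0], [185.0, 194.0], [302.0, 169.0], [283.0, 139.0]]
148 118 [[208.0, 228.0], [186.0, 199.0], [300.0, 164.0], [278.0, 135.0]]
```

jog_arm:
  plan:
    - [[0,0,-0.35,0,0,0.045,-0.2],[0,0,0,0,0,0.045,-0.2],[0,0,0,0,0,0.045,-0.2],[0,0,0,0,0,0.045,-0.2],[0,0,0,0,0,0.03,-0.2],[0,0,0,0,0,0.015,-0.2],[0,0,0,0,0,0,0.2],[0,0,0,0,0,0,0.5],[0,0,0,0,0,0,0.6],[0,0,0,0,0,0,0.6]]
  newtons: 40

```text
time_s: 4.03
eef_pos: [557.8, -214.6, 150.6]
tool_rot: [0.559, 0.829, 0.0, 0.001]
ft_force: [0.1, -0.4, -0.5]
width: 17.1
grip_force: 0.0
```

jog_arm:
  plan:
    - [[0,0,0,0,0,0,0.65],[0,0,0,0,0,0,0.7],[0,0,0,0,0,0,0.75],[0,0,0,0,0,0,0.8],[0,0,0,0,0,0,0.85],[0,0,0,0,0,0,1],[0,0,0,0,0,0,1],[0,0,0,0,0,0,1]]

```text
time_s: 4.7
eef_pos: [557.8, -214.5, 150.3]
tool_rot: [0.559, 0.829, 0.0, 0.001]
ft_force: [0.8, 0.5, 5.2]
width: 11.1
grip_force: 41.1
```

```bash
python3 - <<'E'
from h import *
o=observe()
for k in o: print(k,np.round(o[k],3))
E
```

```text
time_s 4.7
joint_positions [-0.508  0.384 -0.061  1.125  0.     0.68 ]
dq [-0.001 -0.001  0.001  0.     0.001  0.   ]
effort [-7.8800e-01 -6.0089e+01  3.0026e+01  3.3000e-01 -4.4500e-01  4.0000e-03]
eef_pos [ 557.785 -214.463  150.33 ]
tool_rot [0.559 0.829 0.    0.001]
ft_force [0.797 0.496 5.246]
wrist_torque [ 0.172 -0.336  0.037]
grip_force 41.128
width 11.131
```

jog_arm:
  plan:
    - [[0,0,0,0,0,0.004,1],[0,0,0,0,0,0.004,1],[0,0,0,0,0,0.004,1],[0,0,0,0,0,0,1],[0,0,0,0,0,0,1]]

```text
time_s: 5.12
eef_pos: [557.8, -214.5, 146.9]
tool_rot: [0.559, 0.829, 0.0, 0.001]
ft_force: [0.9, 0.8, 7.3]
width: 10.8
grip_force: 41.4
```

```bash
cat > st.py <<'E'
from h import *
o=observe();r=Ro.from_quat(o["tool_rot"]).as_matrix()
print("F",o["ft_force"].round(1),"T",o["wrist_torque"].round(3),"p",o["eef_pos"].round(1),"yaw",np.degrees(np.arctan2(r[1,0],r[0,0])).round(1),"w",o["width"].round(1),o["grip_force"].round(1),"q6",o["joint_positions"][5].round(3),"t",o["time_s"])
E
python3 st.py
```

```text
Traceback (most recent call last):
  File "st.py", line 3, in <module>
    print("F",o["ft_force"].round(1),"T",o["wrist_torque"].round(3),"p",o["eef_pos"].round(1),"yaw",np.degrees(np.arctan2(r[1,0],r[0,0])).round(1),"w",o["width"].round(1),o["grip_force"].round(1),"q6",o["joint_positions"][5].round(3),"t",o["time_s"])
                                                                                                                                                       ^^^^^^^^^^^^^^^^
AttributeError: 'float' object has no attribute 'round'
```

jog_arm:
  plan:
    - [[0,0,0,0,0,0.004,1],[0,0,0,0,0,0.0037,1],[0,0,0,0,0,0,1],[0,0,0,0,0,0,1]]

```text
time_s: 5.45
eef_pos: [557.8, -214.5, 144.8]
tool_rot: [0.559, 0.829, 0.0, 0.001]
ft_force: [0.2, 1.8, 9.1]
width: 11.1
grip_force: 41.6
```

```bash
sed -i 's/o\["width"\].round(1),o\["grip_force"\].round(1)/round(o["width"],1),round(o["grip_force"],1)/' st.py; cat >> st.py <<'E'
s=get_image("side");t=get_image("top");import time
a=cv2.resize(t["frame"][100:170,340:430],None,fx=4,fy=4,interpolation=2);b=cv2.resize(s["frame"][70:140,260:330],None,fx=5.5,fy=5.5,interpolation=2)
out=np.zeros((390,760,3),np.uint8);out[:280,:360]=a;out[:385,370:755]=b
import os;n=len(os.listdir("pics"));cv2.imwrite(f"pics/s{n}.png",out[...,::-1]);print(n)
E
python3 st.py
```

```text
F [0.2 1.8 9.1] T [ 0.342 -0.098  0.018] p [ 557.8 -214.5  144.8] yaw 112.0 w 11.1 41.6 q6 0.68 t 5.45
4
```

View pics/s4.png

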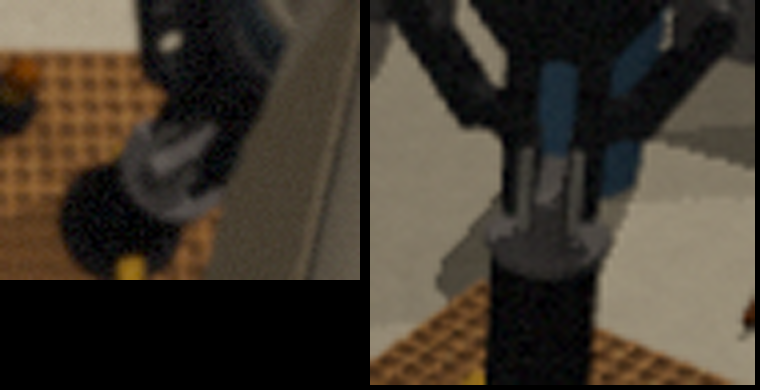

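jog_arm:
  plan:
    - [[0,0,-0.4,0,0,0,1],[0,0,-0.75,0,0,0,1],[0,0,-0.75,0,0,0,1],[0,0,-0.75,0,0,0,1],[0,0,0,0,0,0,1]]
  newtons: 28

```text
time_s: 5.97
eef_pos: [557.7, -214.7, 144.9]
tool_rot: [0.479, 0.878, -0.0, 0.001]
ft_force: [0.1, 0.1, 9.7]
width: 11.0
grip_force: 41.6
```

```bash
head -3 st.py > so.py; python3 so.py
```

```text
F [0.1 0.1 9.7] T [ 0.062  0.06  -0.02 ] p [ 557.7 -214.7  144.9] yaw 122.8 w 11.0 41.6 q6 0.491 t 5.9667
```

jog_arm:
  plan:
    - [[0,0,-0.75,0,0,0,1],[0,0,-0.75,0,0,0,1],[0,0,-0.75,0,0,0,1],[0,0,-0.75,0,0,0,1],[0,0,-0.75,0,0,0,1],[0,0,-0.75,0,0,0,1],[0,0,-0.75,0,0,0,1],[0,0,-0.75,0,0,0,1],[0,0,0,0,0,0,1]]

```text
time_s: 6.72
eef_pos: [557.7, -214.8, 144.9]
tool_rot: [0.286, 0.958, -0.0, 0.001]
ft_force: [0.4, -0.7, 9.0]
width: 10.9
grip_force: 41.6
```

```bash
python3 so.py
```

```text
F [ 0.4 -0.7  9. ] T [0.004 0.045 0.026] p [ 557.7 -214.8  144.9] yaw 146.8 w 10.9 41.6 q6 0.072 t 6.7167
```

jog_arm:
  plan:
    - [[0,0,-0.45,0,0,0,1],[0,0,-0.45,0,0,0,1],[0,0,-0.35,0,0,0,1],[0,0,0,0,0,0,1]]

```text
time_s: 7.05
eef_pos: [557.7, -214.8, 144.9]
tool_rot: [0.245, 0.97, -0.0, 0.001]
ft_force: [0.5, -0.0, 9.6]
width: 11.2
grip_force: 41.6
```

```bash
python3 so.py
```

```text
F [ 0.5 -0.   9.6] T [-0.083  0.06  -0.004] p [ 557.7 -214.8  144.9] yaw 151.7 w 11.2 41.6 q6 -0.013 t 7.05
```

jog_arm:
  plan:
    - [[0,0,-0.25,0,0,0,1],[0,0,-0.25,0,0,0,1],[0,0,0,0,0,0,1]]

```text
time_s: 7.3
eef_pos: [557.7, -214.8, 144.9]
tool_rot: [0.228, 0.974, -0.0, 0.001]
ft_force: [0.2, -0.5, 9.2]
width: 11.2
grip_force: 41.6
```

```bash
python3 so.py
```

```text
F [ 0.2 -0.5  9.2] T [-0.043  0.103 -0.017] p [ 557.7 -214.8  144.9] yaw 153.6 w 11.2 41.6 q6 -0.048 t 7.3
```

jog_arm:
  plan:
    - [[0,0,-0.3,0,0,0,1],[0,0,-0.3,0,0,0,1],[0,0,0,0,0,0,1]]

```text
time_s: 7.55
eef_pos: [557.7, -214.8, 144.9]
tool_rot: [0.208, 0.978, -0.001, 0.001]
ft_force: [0.5, -0.0, 9.0]
width: 11.4
grip_force: 41.6
```

```bash
python3 so.py
```

```text
F [ 0.5 -0.   9. ] T [ 0.007  0.031 -0.01 ] p [ 557.7 -214.8  144.9] yaw 156.0 w 11.4 41.6 q6 -0.09 t 7.55
```

jog_arm:
  plan:
    - [[0,0,-0.3,0,0,0,1],[0,0,-0.3,0,0,0,1],[0,0,0,0,0,0,1]]

```text
time_s: 7.8
eef_pos: [557.7, -214.9, 144.9]
tool_rot: [0.187, 0.982, -0.001, 0.001]
ft_force: [0.4, -0.1, 9.1]
width: 10.8
grip_force: 41.6
```

```bash
python3 so.py
```

```text
F [ 0.4 -0.1  9.1] T [-0.023  0.082  0.006] p [ 557.7 -214.9  144.9] yaw 158.4 w 10.8 41.6 q6 -0.131 t 7.8
```

jog_arm:
  plan:
    - [[0,0,-0.3,0,0,0,1],[0,0,-0.3,0,0,0,1],[0,0,0,0,0,0,1]]

```text
time_s: 8.05
eef_pos: [557.7, -214.9, 144.9]
tool_rot: [0.166, 0.986, -0.001, 0.001]
ft_force: [0.7, -0.3, 9.5]
width: 11.1
grip_force: 41.6
```

```bash
python3 so.py
```

```text
F [ 0.7 -0.3  9.5] T [-0.099  0.019  0.003] p [ 557.7 -214.9  144.9] yaw 160.8 w 11.1 41.6 q6 -0.173 t 8.05
```

jog_arm:
  plan:
    - [[0,0,-0.3,0,0,0,1],[0,0,-0.3,0,0,0,1],[0,0,0,0,0,0,1]]

```text
time_s: 8.3
eef_pos: [557.7, -214.8, 144.9]
tool_rot: [0.146, 0.989, -0.001, 0.001]
ft_force: [-0.2, -1.0, 9.1]
width: 11.2
grip_force: 41.6
```

```bash
python3 so.py
```

```text
F [-0.2 -1.   9.1] T [-0.042  0.046 -0.03 ] p [ 557.7 -214.8  144.9] yaw 163.2 w 11.2 41.6 q6 -0.215 t 8.3
```

jog_arm:
  plan:
    - [[0,0,-0.3,0,0,0,1],[0,0,-0.3,0,0,0,1],[0,0,0,0,0,0,1]]

```text
time_s: 8.55
eef_pos: [557.7, -214.8, 144.9]
tool_rot: [0.125, 0.992, -0.001, 0.001]
ft_force: [-0.2, -1.1, 9.0]
width: 11.2
grip_force: 41.6
```

```bash
python3 so.py
```

```text
F [-0.2 -1.1  9. ] T [-0.141  0.048  0.065] p [ 557.7 -214.8  144.9] yaw 165.6 w 11.2 41.6 q6 -0.257 t 8.55
```

jog_arm:
  plan:
    - [[0,0,-0.2,0,0,0,1],[0,0,-0.1,0,0,0,1],[0,0,0,0,0,0,1]]

```text
time_s: 8.8
eef_pos: [557.7, -214.8, 144.9]
tool_rot: [0.115, 0.993, -0.001, 0.001]
ft_force: [-0.1, 0.2, 9.4]
width: 11.2
grip_force: 41.6
```

```bash
python3 so.py
```

```text
F [-0.1  0.2  9.4] T [-0.074  0.068 -0.009] p [ 557.7 -214.8  144.9] yaw 166.8 w 11.2 41.6 q6 -0.277 t 8.8
```

Noise; continuing.

jog_arm:
  plan:
    - [[0,0,-0.3,0,0,0,1],[0,0,-0.3,0,0,0,1],[0,0,0,0,0,0,1]]

```text
time_s: 9.05
eef_pos: [557.8, -214.8, 144.9]
tool_rot: [0.094, 0.996, -0.001, 0.001]
ft_force: [0.4, 0.2, 9.0]
width: 11.4
grip_force: 41.6
```

```bash
python3 so.py
```

```text
F [0.4 0.2 9. ] T [-0.004  0.055 -0.016] p [ 557.8 -214.8  144.9] yaw 169.2 w 11.4 41.6 q6 -0.32 t 9.05
```

jog_arm:
  plan:
    - [[0,0,-0.3,0,0,0,1],[0,0,-0.3,0,0,0,1],[0,0,0,0,0,0,1]]

```text
time_s: 9.3
eef_pos: [557.7, -214.9, 144.9]
tool_rot: [0.073, 0.997, -0.001, 0.001]
ft_force: [0.9, -0.9, 9.2]
width: 11.0
grip_force: 41.6
```

```bash
python3 so.py
```

```text
F [ 0.9 -0.9  9.2] T [-0.109  0.01   0.006] p [ 557.7 -214.9  144.9] yaw 171.6 w 11.0 41.6 q6 -0.362 t 9.3
```

jog_arm:
  plan:
    - [[0,0,-0.3,0,0,0,1],[0,0,-0.3,0,0,0,1],[0,0,0,0,0,0,1]]

```text
time_s: 9.55
eef_pos: [557.7, -214.9, 144.9]
tool_rot: [0.052, 0.999, -0.001, 0.001]
ft_force: [0.1, 0.4, 8.4]
width: 11.1
grip_force: 41.6
```

```bash
python3 so.py
```

```text
F [0.1 0.4 8.4] T [-0.099  0.071  0.014] p [ 557.7 -214.9  144.9] yaw 174.0 w 11.1 41.6 q6 -0.404 t 9.55
```

jog_arm:
  plan:
    - [[0,0,-0.3,0,0,0,1],[0,0,-0.3,0,0,0,1],[0,0,0,0,0,0,1]]

```text
time_s: 9.8
eef_pos: [557.7, -214.9, 144.9]
tool_rot: [0.031, 1.0, -0.001, 0.001]
ft_force: [0.5, 0.7, 8.2]
width: 11.0
grip_force: 41.6
```

```bash
python3 so.py
```

```text
F [0.5 0.7 8.2] T [-0.079  0.028 -0.026] p [ 557.7 -214.9  144.9] yaw 176.4 w 11.0 41.6 q6 -0.446 t 9.8
```

jog_arm:
  plan:
    - [[0,0,-0.3,0,0,0,1],[0,0,-0.3,0,0,0,1],[0,0,0,0,0,0,1]]

```text
time_s: 10.05
eef_pos: [557.8, -214.9, 144.9]
tool_rot: [0.01, 1.0, -0.001, 0.001]
ft_force: [-0.5, -0.5, 9.0]
width: 11.0
grip_force: 41.6
```

```bash
python3 so.py
```

```text
F [-0.5 -0.5  9. ] T [-0.077 -0.001  0.025] p [ 557.8 -214.9  144.9] yaw 178.8 w 11.0 41.6 q6 -0.488 t 10.05
```

jog_arm:
  plan:
    - [[0,0,-0.3,0,0,0,1],[0,0,-0.3,0,0,0,1],[0,0,0,0,0,0,1]]

```text
time_s: 10.3
eef_pos: [557.7, -214.9, 144.9]
tool_rot: [-0.011, 1.0, -0.001, 0.001]
ft_force: [-0.0, -0.4, 9.9]
width: 10.9
grip_force: 41.6
```

```bash
python3 so.py
```

```text
F [-0.  -0.4  9.9] T [-0.078  0.006 -0.046] p [ 557.7 -214.9  144.9] yaw -178.8 w 10.9 41.6 q6 -0.529 t 10.3
```

jog_arm:
  plan:
    - [[0,0,-0.2,0,0,0,1],[0,0,-0.15,0,0,0,1],[0,0,0,0,0,0,1]]

```text
time_s: 10.55
eef_pos: [557.8, -214.8, 144.9]
tool_rot: [-0.023, 1.0, -0.001, 0.001]
ft_force: [0.2, 0.2, 9.0]
width: 11.3
grip_force: 41.6
```

```bash
python3 so.py
```

```text
F [0.2 0.2 9. ] T [-0.108 -0.044 -0.066] p [ 557.8 -214.8  144.9] yaw -177.4 w 11.3 41.6 q6 -0.553 t 10.55
```

jog_arm:
  plan:
    - [[0,0,-0.2,0,0,0,1],[0,0,0,0,0,0,1]]

```text
time_s: 10.72
eef_pos: [557.8, -214.8, 144.9]
tool_rot: [-0.03, 1.0, -0.001, 0.001]
ft_force: [-0.8, -0.5, 9.0]
width: 11.0
grip_force: 41.6
```

```bash
python3 so.py
```

```text
F [-0.8 -0.5  9. ] T [-0.098  0.031 -0.04 ] p [ 557.8 -214.8  144.9] yaw -176.6 w 11.0 41.6 q6 -0.567 t 10.7167
```

jog_arm:
  plan:
    - [[0,0,-0.25,0,0,0,1],[0,0,-0.15,0,0,0,1],[0,0,0,0,0,0,1]]

```text
time_s: 10.97
eef_pos: [557.8, -214.8, 144.9]
tool_rot: [-0.044, 0.999, -0.001, 0.001]
ft_force: [0.4, -0.1, 8.6]
width: 11.1
grip_force: 41.6
```

```bash
python3 so.py
```

```text
F [ 0.4 -0.1  8.6] T [-0.098 -0.004 -0.034] p [ 557.8 -214.8  144.9] yaw -175.0 w 11.1 41.6 q6 -0.595 t 10.9667
```

Still free; continuing in 2.4° steps.

jog_arm:
  plan:
    - [[0,0,-0.3,0,0,0,1],[0,0,-0.3,0,0,0,1],[0,0,0,0,0,0,1]]

```text
time_s: 11.22
eef_pos: [557.8, -214.8, 144.9]
tool_rot: [-0.065, 0.998, -0.001, 0.001]
ft_force: [0.8, -0.1, 9.2]
width: 11.5
grip_force: 41.6
```

```bash
python3 so.py
```

```text
F [ 0.8 -0.1  9.2] T [-0.123 -0.067 -0.091] p [ 557.8 -214.8  144.9] yaw -172.6 w 11.5 41.6 q6 -0.638 t 11.2167
```

jog_arm:
  plan:
    - [[0,0,-0.15,0,0,0,1],[0,0,0,0,0,0,1]]

```text
time_s: 11.38
eef_pos: [557.8, -214.9, 144.9]
tool_rot: [-0.07, 0.998, -0.001, 0.001]
ft_force: [0.0, -0.2, 7.8]
width: 11.1
grip_force: 41.6
```

```bash
python3 so.py
```

```text
F [ 0.  -0.2  7.8] T [-0.05   0.006 -0.05 ] p [ 557.8 -214.9  144.9] yaw -172.0 w 11.1 41.6 q6 -0.647 t 11.3833
```

jog_arm:
  plan:
    - [[0,0,-0.25,0,0,0,1],[0,0,-0.15,0,0,0,1],[0,0,0,0,0,0,1]]

```text
time_s: 11.63
eef_pos: [557.9, -215.1, 144.9]
tool_rot: [-0.084, 0.997, -0.001, 0.001]
ft_force: [-0.6, -1.4, 8.2]
width: 11.1
grip_force: 41.5
```

```bash
echo 'print("eff6",o["effort"][5].round(4))' >> so.py; python3 so.py
```

```text
F [-0.6 -1.4  8.2] T [-0.307 -0.09  -0.109] p [ 557.9 -215.1  144.9] yaw -170.4 w 11.1 41.5 q6 -0.675 t 11.6333
eff6 -0.2731
```

jog_arm:
  plan:
    - [[0,0,0.45,0,0,0,1],[0,0,0.4,0,0,0,1],[0,0,0,0,0,0,1],[0,0,0,0,0,0,1]]

```text
time_s: 11.97
eef_pos: [557.8, -215.0, 144.9]
tool_rot: [-0.054, 0.999, -0.001, 0.001]
ft_force: [0.2, 0.1, 9.0]
width: 11.3
grip_force: 41.6
```

```bash
python3 so.py
```

```text
F [0.2 0.1 9. ] T [-0.165 -0.069 -0.015] p [ 557.8 -215.   144.9] yaw -173.9 w 11.3 41.6 q6 -0.615 t 11.9667
eff6 0.0828
```

jog_arm:
  plan:
    - [[0,0,0,0,0,-0.005,1],[0,0,0,0,0,-0.005,1],[0,0,0,0,0,-0.005,1],[0,0,0,0,0,-0.005,1],[0,0,0,0,0,-0.002,1],[0,0,0,0,0,0,1]]

```text
time_s: 12.47
eef_pos: [557.8, -214.9, 151.2]
tool_rot: [-0.054, 0.999, -0.001, 0.001]
ft_force: [0.8, -1.8, 4.7]
width: 11.4
grip_force: 41.1
```

```bash
python3 so.py
```

```text
F [ 0.8 -1.8  4.7] T [-0.264 -0.283  0.031] p [ 557.8 -214.9  151.2] yaw -173.8 w 11.4 41.1 q6 -0.615 t 12.4667
eff6 -0.0077
```

jog_arm:
  plan:
    - [[0,0,0,0,0,-0.005,1],[0,0,0,0,0,-0.005,1],[0,0,0,0,0,0,1]]

```text
time_s: 12.72
eef_pos: [557.6, -214.7, 153.9]
tool_rot: [-0.054, 0.999, -0.0, 0.0]
ft_force: [1.5, -1.3, 3.6]
width: 11.1
grip_force: 40.8
```

```bash
python3 so.py
```

```text
F [ 1.5 -1.3  3.6] T [-0.398 -0.271  0.019] p [ 557.6 -214.7  153.9] yaw -173.8 w 11.1 40.8 q6 -0.615 t 12.7167
eff6 0.0007
```

jog_arm:
  plan:
    - [[0,0,0,0,0,-0.005,1],[0,0,0,0,0,-0.005,1],[0,0,0,0,0,-0.005,1],[0,0,0,0,0,-0.005,1],[0,0,0,0,0,0,1]]

```text
time_s: 13.13
eef_pos: [557.2, -214.3, 159.4]
tool_rot: [-0.054, 0.999, 0.0, -0.0]
ft_force: [0.1, -1.7, -2.1]
width: 11.2
grip_force: 40.2
```

```bash
python3 so.py
```

```text
F [ 0.1 -1.7 -2.1] T [-0.449  0.021  0.063] p [ 557.2 -214.3  159.4] yaw -173.8 w 11.2 40.2 q6 -0.615 t 13.1333
eff6 0.021
```

jog_arm:
  plan:
    - [[0,0,0,0,0,-0.005,1],[0,0,0,0,0,-0.005,1],[0,0,0,0,0,0,1]]

```text
time_s: 13.38
eef_pos: [557.3, -214.2, 162.7]
tool_rot: [-0.054, 0.999, 0.0, 0.0]
ft_force: [-0.2, -1.0, -0.5]
width: 11.4
grip_force: 40.3
```

```bash
python3 so.py
```

```text
F [-0.2 -1.  -0.5] T [-0.037  0.028  0.005] p [ 557.3 -214.2  162.7] yaw -173.8 w 11.4 40.3 q6 -0.615 t 13.3833
eff6 -0.0012
```

jog_arm:
  plan:
    - [[0,0,0,0,0,-0.01,1],[0,0,0,0,0,-0.01,1],[0,0,0,0,0,-0.01,1],[0,0,0,0,0,-0.01,1],[0,0,0,0,0,-0.01,1],[0,0,0,0,0,-0.01,1],[0,0,0,0,0,-0.03,1],[0,0,0,0,0,-0.03,1],[0,0,0,0,0,-0.03,1],[0,0,0,0,0,-0.03,1],[0,0,0,0,0,0,1]]

```text
time_s: 14.3
eef_pos: [558.1, -214.8, 219.0]
tool_rot: [-0.054, 0.999, -0.001, 0.001]
ft_force: [-0.6, 0.0, -0.2]
width: 10.6
grip_force: 40.2
```

```bash
python3 so.py; python3 st.py
python3 - <<'E'
from h import *
o=observe();R=Ro.from_quat(o["tool_rot"]).as_matrix()
print((R.T@(np.array([545,204,215])-o["eef_pos"]))/300, R.round(3).tolist())
E
```

```text
F [-0.6  0.  -0.2] T [ 0.027  0.045 -0.02 ] p [ 558.1 -214.8  219. ] yaw -173.8 w 10.6 40.2 q6 -0.615 t 14.3
eff6 -0.0
F [-0.6  0.  -0.2] T [ 0.027  0.045 -0.02 ] p [ 558.1 -214.8  219. ] yaw -173.8 w 10.6 40.2 q6 -0.615 t 14.3
5
[-0.10843629  1.39132791  0.00586702] [[-0.994, -0.108, 0.001], [-0.108, 0.994, -0.0], [-0.001, -0.001, -1.0]]
```

jog_arm:
  plan:
    - [[0,0,0,-0.005,0.06,0,1],[0,0,0,-0.01,0.12,0,1],[0,0,0,-0.01,0.13,0,1],[0,0,0,-0.01,0.13,0,1],[0,0,0,-0.01,0.13,0,1],[0,0,0,-0.01,0.13,0,1],[0,0,0,-0.01,0.13,0,1],[0,0,0,-0.01,0.13,0,1],[0,0,0,-0.01,0.13,0,1],[0,0,0,-0.01,0.13,0,1],[0,0,0,-0.008,0.11,0,1],[0,0,0,-0.005,0.06,0,1]]

```text
time_s: 15.4
eef_pos: [543.8, 207.0, 215.9]
tool_rot: [-0.055, 0.998, 0.0, -0.0]
ft_force: [0.4, -0.6, -1.1]
width: 10.8
grip_force: 40.2
```

jog_arm:
  plan:
    - [[0,0,0,0,0.03,0.05,1],[0,0,0,0,0,0.08,1],[0,0,0,0,0,0.08,1],[0,0,0,0,0,0.06,1],[0,0,0,0,0,0,1],[0,0,0,0,0,0,1]]

```text
time_s: 15.9
eef_pos: [543.2, 212.5, 134.7]
tool_rot: [-0.054, 0.999, -0.0, -0.001]
ft_force: [0.4, -0.1, 0.1]
width: 11.5
grip_force: 40.2
```

```bash
python3 - <<'E'
from h import *
import pickle
t=get_image("top");s=get_image("side");pickle.dump((t,s),open("d2.pkl","wb"))
o=observe();print(o["eef_pos"],o["tool_rot"],o["ft_force"])
print("top px of TCP,well",proj(t,[o["eef_pos"],[545,204,40]]),"side",proj(s,[o["eef_pos"],[545,204,40]]))
a=cv2.resize(t["frame"][120:220,110:200],None,fx=4,fy=4,interpolation=2)
b=cv2.resize(s["frame"][190:310,110:225],None,fx=3.6,fy=3.6,interpolation=2)
out=np.zeros((440,780,3),np.uint8);out[:400,:360]=a;out[:b.shape[0],365:365+b.shape[1]]=b[:,:415]
cv2.imwrite("pics/place.png",out[...,::-1])
E
```

```text
[544.33920312 212.65177157 136.55757137] [-5.37857933e-02  9.98552292e-01  1.10331919e-04  6.29049470e-04] [ 0.7825376  -0.6761394  -1.00616999]
top px of TCP,well [[133.38998738 173.59445881]
 [151.37133675 184.45798783]] side [[170.13875271 228.9199543 ]
 [179.85396632 267.09694832]]
```

View pics/place.png

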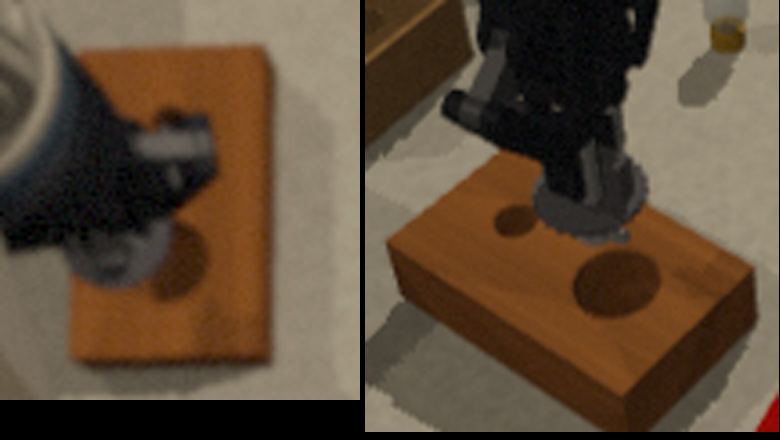

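The wide well's centre is at side-crop (618,283). The cap hangs level in the grip, wing up, with its flange centre at about (591,195) in the side crop and (121,238) in the top crop. It is still about 8 mm too far in +y.

```bash
python3 - <<'E'
from h import *
import pickle
t,s=pickle.load(open("d2.pkl","rb"));o=observe()
tc=lambda x,y:(110+x/4-.4,120+y/4-.4); sc=lambda x,y:(110+(x-365)/3.6-.4,190+y/3.6-.4)
print("well side",onz(s,sc(618,283),40),"narrow",onz(s,sc(516,221),40))
# side well by dark mask
hsv=cv2.cvtColor(s["frame"],cv2.COLOR_RGB2HSV)[250:290,160:200];g=cv2.inRange(hsv[...,2],0,85)
for c in cv2.findContours(g,0,2)[0]:
    if cv2.contourArea(c)>150:
        x,y,w,h=cv2.boundingRect(c);print("mask",x+160,y+250,w,h,onz(s,(160+x+w/2-.5,250+y+h/2-.5),40))
print("flange top (z=TCP-26): side",onz(s,sc(591,192),o["eef_pos"][2]-26),"top",onz(t,tc(121,236),o["eef_pos"][2]-26),o["eef_pos"])
E
```

```text
well side [543.49815367 205.87221539  40.        ] narrow [608.43769804 200.48339133  40.        ]
mask 167 259 25 20 [544.35552654 207.10392213  40.        ]
flange top (z=TCP-26): side [541.283252   215.76267794 110.55757137] top [541.09240573 208.45525193 110.55757137] [544.33920312 212.65177157 136.55757137]
```

jog_arm:
  plan:
    - [[0,0,0,0.002,-0.0265,0.03,1],[0,0,0,0,0,0.03,1],[0,0,0,0,0,0.03,1],[0,0,0,0,0,0.03,1],[0,0,0,0,0,0,1],[0,0,0,0,0,0,1],[0,0,0,0,0,0,1]]

```text
time_s: 16.58
eef_pos: [544.1, 204.7, 99.5]
tool_rot: [-0.054, 0.999, -0.0, -0.0]
ft_force: [0.4, 0.1, -1.2]
width: 11.1
grip_force: 40.2
```

```bash
python3 - <<'E'
from h import *
import pickle
t=get_image("top");s=get_image("side");pickle.dump((t,s),open("d3.pkl","wb"))
o=observe();print(o["eef_pos"],o["ft_force"])
a=cv2.resize(t["frame"][150:220,120:190],None,fx=5,fy=5,interpolation=2)
b=cv2.resize(s["frame"][220:300,140:215],None,fx=5.6,fy=5.6,interpolation=2)
out=np.zeros((448,780,3),np.uint8);out[:350,:350]=a;out[:b.shape[0],355:355+b.shape[1]]=b
P=o["eef_pos"]-[0,0,53]
for c,q in((t,(120,150,5,0)),(s,(140,220,5.6,355))):
    print(((proj(c,[P,P+[0,0,22],[544.4,204.7,40]])-q[:2]+.5)*q[2]+[q[3],0]).round())
cv2.imwrite("pics/place2.png",out[...,::-1])
E
```

```text
[544.3197507  204.79281404  99.85068334] [-0.1106021   0.41526409 -1.60622309]
[[153. 173.]
 [140. 161.]
 [158. 177.]]
[[579. 254.]
 [571. 203.]
 [581. 269.]]
```

View pics/place2.png

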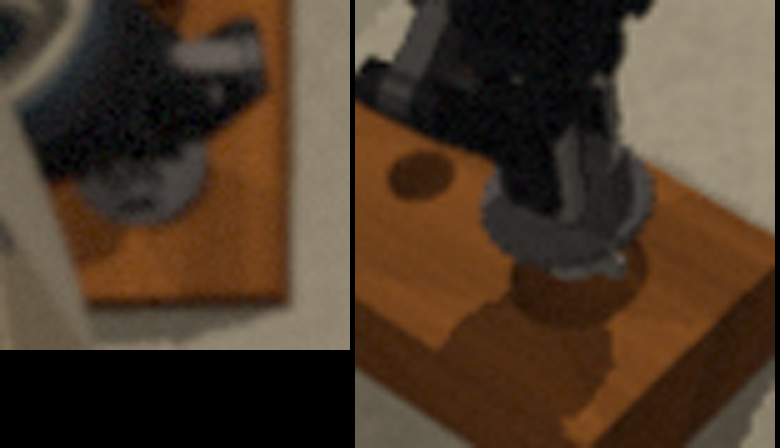

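The foot is over the well: the flange spans x 482–655 in the side crop (centre 568, expected 571), and the well spans 510–650 (centre 580, expected 581). Lowering.

jog_arm:
  plan:
    - [[0,0,0,0,0,0.01,1],[0,0,0,0,0,0.01,1],[0,0,0,0,0,0.01,1],[0,0,0,0,0,0.01,1],[0,0,0,0,0,0,1]]

```text
time_s: 17.1
eef_pos: [543.7, 204.6, 86.7]
tool_rot: [-0.054, 0.999, -0.0, -0.001]
ft_force: [-0.3, -0.6, -1.2]
width: 11.4
grip_force: 40.2
```

```bash
python3 so.py
```

```text
F [-0.3 -0.6 -1.2] T [-0.005 -0.01   0.036] p [543.7 204.6  86.7] yaw -173.8 w 11.4 40.2 q6 0.108 t 17.1
eff6 -0.0
```

jog_arm:
  plan:
    - [[0,0,0,0,0,0.01,1],[0,0,0,0,0,0.01,1],[0,0,0,0,0,0.01,1],[0,0,0,0,0,0.008,1],[0,0,0,0,0,0,1],[0,0,0,0,0,0,1]]

```text
time_s: 17.6
eef_pos: [543.9, 204.6, 75.9]
tool_rot: [-0.054, 0.999, -0.0, -0.0]
ft_force: [-0.4, 0.6, -0.3]
width: 11.1
grip_force: 40.2
```

```bash
python3 so.py
```

```text
F [-0.4  0.6 -0.3] T [0.006 0.03  0.032] p [543.9 204.6  75.9] yaw -173.8 w 11.1 40.2 q6 0.108 t 17.6
eff6 -0.0001
```

jog_arm:
  plan:
    - [[0,0,0,0,0,0.004,1],[0,0,0,0,0,0.004,1],[0,0,0,0,0,0.002,1],[0,0,0,0,0,0,1],[0,0,0,0,0,0,1]]

```text
time_s: 18.02
eef_pos: [544.0, 204.7, 73.1]
tool_rot: [-0.054, 0.999, 0.0, -0.0]
ft_force: [-0.9, -0.8, -1.5]
width: 10.8
grip_force: 40.2
```

```bash
python3 so.py
```

```text
F [-0.9 -0.8 -1.5] T [ 0.003 -0.105 -0.01 ] p [544.  204.7  73.1] yaw -173.8 w 10.8 40.2 q6 0.108 t 18.0167
eff6 -0.0
```

jog_arm:
  plan:
    - [[0,0,0,0,0,0.002,1],[0,0,0,0,0,0.002,1],[0,0,0,0,0,0,1],[0,0,0,0,0,0,1]]

```text
time_s: 18.35
eef_pos: [544.0, 204.6, 71.8]
tool_rot: [-0.054, 0.999, -0.0, -0.0]
ft_force: [1.0, -0.4, -0.7]
width: 11.0
grip_force: 40.2
```

```bash
python3 so.py
```

```text
F [ 1.  -0.4 -0.7] T [-0.016  0.03   0.056] p [544.  204.6  71.8] yaw -173.8 w 11.0 40.2 q6 0.108 t 18.35
eff6 0.0
```

jog_arm:
  plan:
    - [[0,0,0,0,0,0.002,1],[0,0,0,0,0,0.001,1],[0,0,0,0,0,0,1],[0,0,0,0,0,0,1]]

```text
time_s: 18.68
eef_pos: [544.1, 204.7, 71.4]
tool_rot: [-0.054, 0.999, 0.0, 0.0]
ft_force: [-1.7, -1.1, 5.1]
width: 11.2
grip_force: 41.0
```

```bash
python3 so.py
```

```text
F [-1.7 -1.1  5.1] T [-0.069  0.381 -0.008] p [544.1 204.7  71.4] yaw -173.8 w 11.2 41.0 q6 0.108 t 18.6833
eff6 -0.021
```

jog_arm:
  plan:
    - [[0,0,0,0,0,0,0.7],[0,0,0,0,0,0,0.6],[0,0,0,0,0,0,0.4],[0,0,0,0,0,0,0.2],[0,0,0,0,0,0,0.2],[0,0,0,0,0,0,0.2]]

```text
time_s: 19.18
eef_pos: [544.0, 204.7, 70.9]
tool_rot: [-0.054, 0.999, -0.0, -0.0]
ft_force: [0.5, 0.4, -0.0]
width: 34.1
grip_force: 0.0
```

jog_arm:
  plan:
    - [[0,0,0,0,0,-0.01,0.2],[0,0,0,0,0,-0.03,0.2],[0,0,0,0,0,-0.06,0.2],[0,0,0,0,0,-0.1,0.2],[0,0,0,0,0,-0.12,0.2],[0,0,0,0,0,-0.12,0.2],[0,0,0,0,-0.1,0,0.2],[0,0,0,0,-0.13,0,0.2],[0,0,0,0,-0.13,0,0.2],[0,0,0,0,-0.13,0,0.2],[0,0,0,0,0,0,0.2],[0,0,0,0,0,0,0.2]]

```text
time_s: 20.18
eef_pos: [560.1, 56.5, 203.8]
tool_rot: [-0.052, 0.999, -0.0, 0.0]
ft_force: [-0.2, 0.3, 0.1]
width: 33.8
grip_force: 0.0
```

```bash
python3 so.py; python3 - <<'E'
from h import *
t=get_image("top");s=get_image("side")
b=cv2.resize(s["frame"][215:310,110:225],None,fx=4,fy=4,interpolation=2);a=s["frame"][90:240,190:350]
a=cv2.resize(a,None,fx=2,fy=2);c=cv2.resize(t["frame"][120:220,115:195],None,fx=2.5,fy=2.5)
out=np.zeros((560,790,3),np.uint8);out[:380,:460]=b;out[:300,465:785]=a;out[305:555,465:665]=c
cv2.imwrite("pics/end.png",out[...,::-1])
E
```

```text
F [-0.2  0.3  0.1] T [ 0.034 -0.02  -0.025] p [560.1  56.5 203.8] yaw -174.0 w 33.8 0.0 q6 -0.153 t 20.1833
eff6 -0.3108
```

View pics/end.png

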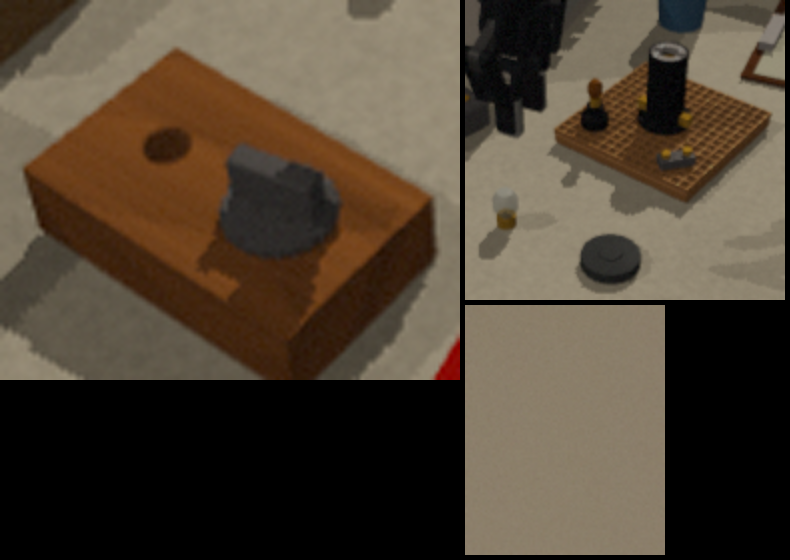

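The cap sits flat in the wide well, wing up, at about (280,200) in the side crop. The tube is open, and the bridge, lamp and weight have not moved. Handing in.

```bash
python3 -c "
from plant import *
print(hand_in())"
```

```text
the job is handed in; nothing more can be done
None
```

The battery tube is open and the cap sits fully down, wing up, in the brown block's wide well. Nothing else appears to have been disturbed, and the job was handed in after about 20 s of robot time; no verdict was returned.

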